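Reject the tee at the parts counter

ROBOT

A 6-joint arm with a two-finger parallel gripper is mounted at the origin on the work surface. World frame = base frame: x ahead of the robot, y to its left, z up, the work surface at z = 0. Lengths are in m, angles in rad, forces in N, time in s.
With the tool pointing down it reaches from about 0.35 to 0.975 m from the base axis. Payload 4.9 kg.
Tool frame: the origin (TCP) lies midway between the tips of the shut fingers; the grasp point (between the pads) lies 19 mm behind it (ctrl.tcp_to_grasp is the distance from the TCP to the grasp point, in m); z points along the fingers, y is the line along which they close (so a half turn about z gives the same grasp; the last joint's range is limited). The gripper opens to 85 mm and grips with 20 to 120 N. Pads are 22 mm wide; open, the fingers measure 114 mm over their backs; the gripper's body (76 mm by 85 mm) begins 54 mm behind the grasp point. The pads swing forward as they close: fully open they stand 13 mm farther back than shut.
Start: joints at [1.003, 0.053, 1.613, -0, 1.476, -0.119], TCP at [0.271, 0.563, 0.231] pointing down, gripper open.
Joint ranges: [-3.01, 3.01], [-1.01, 2.22], [0.06, 2.58], [-1.02, 4.17], [0.09, 2.62], [-3.14, 3.14]. Speed limits (rad/s): [2.57, 2.57, 3.14, 3.14, 3.14, 3.14].

INTERFACE

Orientations are given as a rotation vector (axis times angle).
In Python, from station import ctrl, get_image, camera_params gives the robot as it stands (ctrl), with the cameras as plain functions.
- The arm moves only by the tool jog_arm, called by a JSON object that holds its "method" and its "body", one argument or row to a line. Schema: {"type":"object","properties":{"segments":{"type":"array","items":{"type":"object","properties":{"aperture":{"type":"number"},"xyz":{"type":"array","items":{"type":"number"},"minItems":3,"maxItems":3},"rot":{"type":"array","items":{"type":"number"},"minItems":3,"maxItems":3}},"additionalProperties":false,"required":["aperture"]},"minItems":1,"maxItems":20},"grip_force":{"type":"number"},"only":{"type":"string"},"quiet":{"type":"boolean"},"lines":{"type":"string"}},"required":["segments"],"additionalProperties":false}. segments is a list of rows, 1 to 20 of them, each an object with the fields aperture (the finger opening in m), xyz (a list: dx, dy, dz in normalised numbers (1 is 1 m)), rot (a list: a rotation vector rx, ry, rz in normalised numbers (1 is 180 degrees)); a field left out counts as zero (the opening has to be given); each row is the pose to reach, as a shift and turn from the pose commanded when the call began, along the tool's axes at that moment; what a row does not reach only later rows make up. A row lasts 1/12 s, in which the tool goes at most 0.0417 m and 0.125 rad, less where a joint would pass 70% of its speed; a pose out of reach is approached as far as the arm can. The fingers move at their own pace and stop on an object; grip_force is the grip in N (left out, the last holds). Time passes only in rows, so rows that do not move let the fingers close. The tool returns the time, the measured TCP pose, the force, the opening and the grip force at its end. only (a regular expression) keeps the lines of the reply that match it, lines (a string "A,B") keeps lines A to B, and quiet returns only ok. A shift or turn number past 1, either way, is cut back to 1. Input that does not fit is refused with a message, and nothing moves.
- ctrl.get_obs(): the state, without advancing time (a new reading comes with each control period).
- get_image(name): name is "side" or "top" or "wrist"; returns the picture (384x512x3 uint8, red, green, blue); there is no depth.
- camera_params(name): a dict with "fx", "fy", "cx", "cy" (pixels), "k1" (the pictures are not rectified: a ray, as slopes to the right and down, at radius r is drawn at 1 + k1 r^2 times it, then the intrinsics apply), "T" (4x4, takes a point from camera to world coordinates); the wrist camera has in their place "tool_from_camera" (4x4, takes a point from camera to tool coordinates, whose origin is the TCP and whose axes are the flange's). Camera axes: x right, y down, z forward; pixel columns grow to the right and rows downward; lengths in m; the calibration is good to about 2 mm. A picture is of the moment at which its call begins: read the wrist's pose just before it. camera_params takes no time and is no camera call.
- ctrl.finish_job(): hands the job in; it is judged then, once.
The state is a dict: "t": time; "q": joint angles; "dq": joint speeds; "effort": joint torques, N m; "tool_pos": TCP position; "tool_rot": TCP orientation; "contact_force": force on the tool from outside, world axes, zero at the start; "wrist_torque": the same for the moment, N m; "opening": finger opening in m; "grip_force": force on a finger pad.
Only numpy, scipy, OpenCV 4.12 (cv2) and the standard library are available. Lean on these libraries where they do the work, as an engineer would, in place of code of your own. Each camera call takes 0.05 s, during which the arm holds its last target. There are 200 camera calls.

TASK

On the returns stand lie two brass pipe fittings, a tee and an elbow, each in its own lane behind its own stop lever. The tee is a reject: swing the stop lever of the tee's lane a quarter turn outwards to its end stop, then, without picking the tee up, push it along its lane and off the far end so that it drops into the wire basket. Leave that lever open, and leave the elbow where it lies behind its closed lever.

Things in the scene. Friction and masses are not known exactly. Their poses are not given: they have to be found in the camera images.
- stand: Grey sheet-metal stand fixed to the counter, 180 mm (x) by 216 mm (y). Origin: centre of its footprint at counter level; x runs along the lanes to the basket (away from the robot), y left, z up. Flat deck, top at z = 90 mm, x = -90 to +90 mm, two lanes side by side, open at the near end. Low things (under 50 mm tall) stand on the counter beside it.
- left_lane_end (a point): Middle of the left lane's far edge on the deck top: stand x = 90, y = +48, z = 90 mm. The lane is 90 mm wide, between walls 6 mm thick and 22 mm tall above the deck, centred at stand y = 0 and +96 mm, from x = -90 to +65 mm.
- right_lane_end (a point): The same point of the right lane: stand x = 90, y = -48, z = 90 mm. Lane 90 mm wide, between the walls at stand y = 0 and -96 mm.
- basket: Steel-wire basket fixed against the far end of the stand, 150 mm (x) by 230 mm (y) outside, walls 5 mm, rim at z = 72 mm, which is 18 mm below the deck. Origin: centre of its footprint at counter level (171 mm ahead of the stand's origin along the stand's x); axes as the stand's. A small brass bushing lies in it already.
- left_lever (a joint): Stop lever of the left (+y) lane: steel arm 12 mm wide, 10 to 22 mm above the deck, reaching 90 mm from an upright pivot at stand x = 86, y = +101 mm. 0 rad: arm points to stand -y, across the exit. Grows as it swings out over the basket; 1.571 rad = end stop, arm to stand +x, lane clear. May start slightly ajar. Stays where it is left; takes about 2 N at the knob.
- right_lever (a joint): Stop lever of the right lane (-y of the stand), the mirror image: pivot at stand x = 86 mm, y = -101 mm. 0 rad: the arm points to stand +y across the exit; it grows outwards too, 1.571 rad is the end stop with the arm pointing to stand +x. Same stiffness.
- left_lever_knob (a point): Point on the axis of the left lever's upright black cylindrical knob (18 mm diameter, 70 mm from the pivot), 40 mm above the deck; the knob spans 22 to 52 mm above the deck.
- right_lever_knob (a point): The same point on the right lever's knob.
- tee: Brass pipe tee, the reject, lying flat on the deck in one of the two lanes, at any yaw. T-shaped, 28 mm tall: straight run 58 mm long along its x (from -29 to +29 mm), branch along its +y to 36 mm, end collars 28 mm in diameter. Origin: on its underside, below the crossing of its pipe axes. About 0.25 kg, slides and turns easily.
- tee_center (a point): The crossing of the tee's pipe axes, 14 mm above its underside.
- elbow: Brass 90-degree pipe elbow, to be left alone, lying flat in the other lane, at any yaw. L-shaped, 28 mm tall: legs 34 mm long along its +x and +y, collars 28 mm in diameter. Origin: on its underside, below the corner.

How it is judged:
On the way:
1. the stop lever of the tee's lane is swung open to its end stop while the tee still lies on the deck in its lane (x of tee_center in the frame of stand below 0.075 m and z of tee_center in the frame of stand above 0.095 m and ((y of tee_center in the frame of stand above 0 m and value of joint left_lever above 1.45 rad) or (y of tee_center in the frame of stand below 0 m and value of joint right_lever above 1.45 rad))), for 0.1 s.
At the end, for the whole second after the job is handed in: The tee lies at rest inside the wire basket, its centre below the rim; the lever of its lane is still open (beyond 1.35 rad); the elbow is within 30 mm of where it started and the lever of its lane is still closed (under 0.35 rad) (x of tee_center in the frame of basket between -0.072 and 0.072 m and y of tee_center in the frame of basket between -0.112 and 0.112 m and z of tee_center in the frame of basket below 0.066 m and linear speed of tee below 0.03 m/s and distance of elbow from where it was at the start of the episode below 0.03 m and ((y of elbow in the frame of stand below 0 m and value of joint left_lever above 1.35 rad and value of joint right_lever below 0.35 rad) or (y of elbow in the frame of stand above 0 m and value of joint right_lever above 1.35 rad and value of joint left_lever below 0.35 rad))); the robot touches nothing.
It fails at once if the tee is picked up (its centre raised more than 30 mm above where it lies on the deck) (z of tee_center in the frame of stand above 0.134 m).
It fails at once if the elbow is shifted more than 30 mm (distance of elbow from where it was at the start of the episode above 0.03 m).
It also fails if it takes over 48 s, if anything falls off the work surface, if the arm or the gripper's body presses on something with over 40 N, if the wrist force passes 120 N, or if a joint passes its speed limit or range.

## Working session

There is one attempt and no reset: what is moved stays moved. The work goes in short steps, Python scripts to look and compute and a tool call to move; the robot and the scene stay as the last step left them, time stands still between calls to the robot, and variables do not carry over. Pictures are saved under pics/ and viewed, at most 10 in all, crops included, and the job is handed in when it is done.

```bash
mkdir -p pics; ls
```

Run:
```python
from station import ctrl, get_image, camera_params
import cv2,numpy as np
for n in("top","side"):
    cv2.imwrite(f"pics/{n}0.png",cv2.cvtColor(get_image(n),cv2.COLOR_RGB2BGR))
    p=camera_params(n);print(n,{k:np.round(v,4) for k,v in p.items()})
o=ctrl.get_obs();print(o['t'],o['tool_pos'],o['tool_rot'])
```

```text
pics
station.py
top {'fx': np.float64(380.4822), 'fy': np.float64(380.4822), 'cx': np.float64(254.7344), 'cy': np.float64(181.2738), 'k1': np.float64(-0.1248), 'T': array([[-0.0044, -0.9976,  0.0688,  0.4964],
       [-0.9999,  0.0051,  0.0101,  0.0399],
       [-0.0104, -0.0687, -0.9976,  0.7687],
       [ 0.    ,  0.    ,  0.    ,  1.    ]])}
side {'fx': np.float64(403.2058), 'fy': np.float64(403.2058), 'cx': np.float64(259.6694), 'cy': np.float64(195.1592), 'k1': np.float64(0.0253), 'T': array([[ 0.9942, -0.0675,  0.0833,  0.5165],
       [-0.1069, -0.5661,  0.8174, -0.5543],
       [-0.008 , -0.8216, -0.57  ,  0.5117],
       [ 0.    ,  0.    ,  0.    ,  1.    ]])}
0.1 [0.27089135 0.5626101  0.23018753] [-6.98972572e-01 -3.06221238e+00  2.74894625e-03]
```

View pics/top0.png

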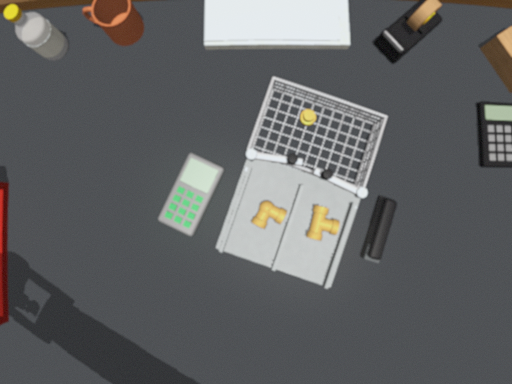

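View pics/side0.png

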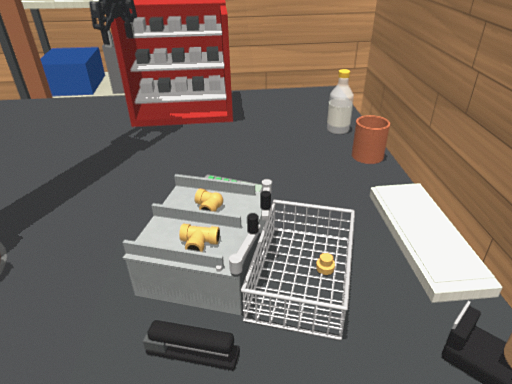

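The top view shows the tee at about (321,223) in the right lane and the elbow at (268,213) in the left lane. The right pivot is at about (363,192) and its knob at about (328,174). Next I'll enlarge both views.

Run:
```python
import cv2
a=cv2.imread("pics/top0.png")[70:295,205:405];cv2.imwrite("pics/topc.png",cv2.resize(a,None,fx=2.6,fy=2.6,interpolation=cv2.INTER_CUBIC))
a=cv2.imread("pics/side0.png")[165:315,120:290];cv2.imwrite("pics/sidec.png",cv2.resize(a,None,fx=4,fy=4,interpolation=cv2.INTER_CUBIC))
```

```text
(no output)
```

View pics/topc.png

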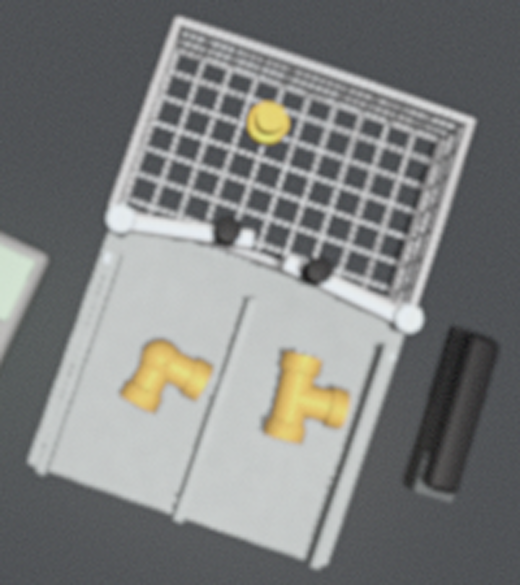

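View pics/sidec.png

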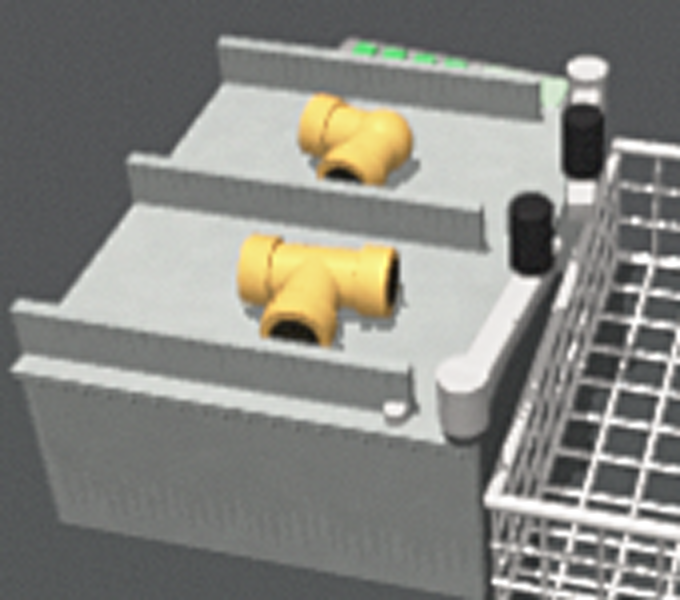

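Crop readings: in the top view the right knob's top is at (319,267), the right pivot at (409,317), the left pivot at (120,217), and the tee crossing at about (294,402) with its branch pointing right. In the side view the right knob's top is at (531,203), the right pivot at (463,376), and the tee crossing at about (317,265). Next I triangulate these and fit the stand pose.

Create geo.py:
```python
import numpy as np
from scipy.optimize import least_squares
from station import ctrl, get_image, camera_params
P={n:camera_params(n) for n in("top","side")}
def proj(n,X):
    p=P[n];c=np.linalg.inv(p["T"])@np.r_[X,1];s=c[:2]/c[2];s=s*(1+p["k1"]*(s@s))
    return np.array([p["fx"]*s[0]+p["cx"],p["fy"]*s[1]+p["cy"]])
full=lambda n,u:(np.array([205,70])+(np.array(u)+.5)/2.6-.5) if n=="top" else (np.array([120,165])+(np.array(u)+.5)/4-.5)
def tri(t,s):
    r=least_squares(lambda X:np.r_[proj("top",X)-full("top",t),proj("side",X)-full("side",s)],[.55,-.05,.1]);return r.x,np.abs(r.fun).max()
def W(v,X):
    c,s=np.cos(v[2]),np.sin(v[2]);return np.array([v[0]+c*X[0]-s*X[1],v[1]+s*X[0]+c*X[1],X[2]+v[3]])
```

Run:
```python
from geo import *
pts={'rknobtop':((319,267),(531,203)),'lknobtop':((226,228),(583,112)),'rpiv':((409,317),(463,376)),'lpiv':((120,217),(587,68)),'tee':((294,402),(317,265)),'elbow':((161,356),(393,130)),
'mwn':((180,518),(132,159)),'mwf':((248,298),(482,208)),'rwf':((390,346),(410,370))}
T={k:tri(*v) for k,v in pts.items()}
for k,v in T.items(): print(k,v[0].round(4),round(v[1],1))
obs=[("top",(320,566),(-90,-96,112)),("top",(180,518),(-90,0,112)),("top",(248,298),(65,0,112)),("top",(38,468),(-90,96,112)),("top",(111,255),(65,96,112)),("top",(178,18),(246,115,72)),("top",(474,122),(246,-115,72)),
("side",(132,159),(-90,0,112)),("side",(482,208),(65,0,112)),("side",(222,40),(-90,96,112)),("side",(541,86),(65,96,112)),("side",(15,303),(-90,-96,112)),("side",(410,370),(65,-96,112))]
r=least_squares(lambda v:np.concatenate([proj(n,W(v,np.array(X)/1e3))-full(n,u) for n,u,X in obs]),[.5,-.05,-.3,0],loss='soft_l1')
print(r.x.round(4)); print(r.fun.reshape(-1,2).round(1).tolist())
v=r.x;c,s=np.cos(v[2]),np.sin(v[2])
for k,(X,_) in T.items():
    d=X-np.array([v[0],v[1],v[3]]);print(k,(1e3*np.array([c*d[0]+s*d[1],-s*d[0]+c*d[1],d[2]])).round(1))
```

```text
rknobtop [ 0.554  -0.0745  0.1409] 0.1
lknobtop [ 0.5801 -0.0153  0.1399] 0.5
rpiv [ 0.5232 -0.1387  0.1164] 0.4
lpiv [0.5904 0.053  0.1168] 0.2
tee [ 0.469  -0.0621  0.1086] 1.4
elbow [0.5001 0.0263 0.1085] 1.3
mwn [0.3916 0.0144 0.1111] 0.5
mwf [ 0.5368 -0.0323  0.1076] 0.3
rwf [ 0.5045 -0.127   0.1103] 0.6
[ 0.4754 -0.0129 -0.3447 -0.0031]
[[-3.4, -0.3], [-1.9, -0.1], [1.5, -0.2], [0.2, 0.4], [2.2, -2.0], [-0.6, -1.1], [-0.1, -0.9], [-0.6, -0.0], [-0.4, 0.3], [-0.3, 0.6], [-0.6, -0.8], [-0.0, 0.5], [-0.7, -0.1]]
rknobtop [ 94.8 -31.4 144. ]
lknobtop [ 99.4  33.1 143. ]
rpiv [  87.6 -102.3  119.5]
lpiv [ 86.  100.9 119.8]
tee [ 10.7 -48.4 111.7]
elbow [ 10.   45.2 111.6]
mwn [-88.   -2.6 114.2]
mwf [ 64.4   2.4 110.7]
rwf [ 66.  -97.6 113.4]
```

Everything agrees with the text to about 3 mm: knob tops at 141 mm, pivot spacing 203 mm, lever radius 71 mm. The right lever is about 0.1 rad ajar. Next I work out the approach in tool axes, moving away from the shelf first.

Add to geo.py:
```python
from scipy.spatial.transform import Rotation as Ro
def rel(targets):
    """targets: (x,y,z,yaw of tool -x); prints dx dy dz rz in present tool axes"""
    o=ctrl.get_obs();R=Ro.from_rotvec(o["tool_rot"]);p=np.array(o["tool_pos"])
    x=R.as_matrix()[:,0];y0=np.arctan2(-x[1],-x[0])
    print("t",o["t"],"pos",p.round(4),"yaw",y0.round(4),"F",np.round(o["contact_force"],1),"q",np.round(o["q"],2))
    for t in targets:
        d=R.inv().apply(np.array(t[:3])-p);print(d.round(4),"rz",round((-(t[3]-y0)+np.pi)%(2*np.pi)-np.pi,3))
piv=np.array([.5232,-.1387])
def tip(a,gap,z=.122,r=.070):
    d=np.array([np.cos(a),np.sin(a)]);t=np.array([d[1],-d[0]]);q=piv+r*d-gap*t
    return [q[0],q[1],z,a-np.pi/2]
```

```bash
python3 -c "
from geo import *
rel([(.29,.40,.24,-.449),(.527,-.0615,.20,-.449),tip(1.123,.030)])"
```

```text
t 0.1 pos [0.2709 0.5626 0.2302] yaw -0.4488 F [ 0.3 -0.2 -0.2] q [ 1.    0.05  1.61 -0.    1.48 -0.12]
[-0.0878 -0.1382 -0.0096] rz 0.0
[-0.5016 -0.4511  0.0309] rz 0.0
[-0.5016 -0.4522  0.1089] rz -0.001
```

{"method": "jog_arm", "body": {
  "segments": [
    {"aperture": 0,"xyz": [-0.02,-0.035,-0.01]},
    {"aperture": 0,"xyz": [-0.04,-0.07,-0.01]},
    {"aperture": 0,"xyz": [-0.065,-0.105,-0.01]},
    {"aperture": 0,"xyz": [-0.088,-0.138,-0.01]},
    {"aperture": 0,"xyz": [-0.5016,-0.4515,0.02]},
    {"aperture": 0,"xyz": [-0.5016,-0.4515,0.02]},
    {"aperture": 0,"xyz": [-0.5016,-0.4515,0.02]},
    {"aperture": 0,"xyz": [-0.5016,-0.4515,0.02]},
    {"aperture": 0,"xyz": [-0.5016,-0.4515,0.02]},
    {"aperture": 0,"xyz": [-0.5016,-0.4515,0.02]},
    {"aperture": 0,"xyz": [-0.5016,-0.4515,0.02]},
    {"aperture": 0,"xyz": [-0.5016,-0.4515,0.02]},
    {"aperture": 0,"xyz": [-0.5016,-0.4515,0.02]},
    {"aperture": 0,"xyz": [-0.5016,-0.4515,0.02]},
    {"aperture": 0,"xyz": [-0.5016,-0.4515,0.02]},
    {"aperture": 0,"xyz": [-0.5016,-0.4515,0.02]},
    {"aperture": 0,"xyz": [-0.5016,-0.4515,0.02]},
    {"aperture": 0,"xyz": [-0.5016,-0.4515,0.02]},
    {"aperture": 0,"xyz": [-0.5016,-0.4515,0.02]},
    {"aperture": 0,"xyz": [-0.5016,-0.4515,0.02]}
  ]
}}

```text
t: 1.77
tool_pos: [0.5267, -0.0607, 0.2108]
tool_rot: [-0.698, -3.062, -0.001]
contact_force: [-0.1, 0.9, -0.4]
opening: -0.0001
grip_force: 0.0
```

```bash
python3 -c "
from geo import *
rel([tip(1.123,.030)])"
```

```text
t 1.7667 pos [ 0.5267 -0.0607  0.2108] yaw -0.4486 F [-0.1  0.9 -0.4] q [-0.26 -0.16  1.85  0.    1.45 -1.38]
[-0.0007 -0.0018  0.0888] rz -0.001
```

{"method": "jog_arm", "body": {
  "segments": [
    {"aperture": 0,"xyz": [0,-0.001,0.04]},
    {"aperture": 0,"xyz": [0,-0.001,0.07]},
    {"aperture": 0,"xyz": [0,-0.001,0.088]},
    {"aperture": 0,"xyz": [0,-0.001,0.088]},
    {"aperture": 0,"xyz": [0,-0.001,0.088]}
  ]
}}

```text
t: 2.18
tool_pos: [0.5257, -0.0608, 0.1226]
tool_rot: [-0.696, -3.061, -0.0]
contact_force: [0.6, -0.2, 1.2]
opening: -0.0
grip_force: 0.0
```

Run:
```python
from geo import *
import cv2
cv2.imwrite("pics/side1.png",cv2.resize(cv2.cvtColor(get_image("side"),cv2.COLOR_RGB2BGR)[100:330,120:370],None,fx=2.4,fy=2.4))
rel([tip(a,.0195) for a in np.linspace(1.123,-.338,14)]+[tip(-.338,.017)])
```

```text
t 2.2333 pos [ 0.5271 -0.0614  0.1244] yaw -0.4472 F [-0.4 -0.9 -0.3] q [-0.26 -0.08  1.93  0.    1.29 -1.38]
[-0.0105 -0.0014  0.0024] rz 0.001
[-0.0185  0.0003  0.0024] rz 0.113
[-0.0266  0.0012  0.0024] rz 0.225
[-0.0348  0.0011  0.0024] rz 0.338
[-0.0429  0.0001  0.0024] rz 0.45
[-0.0508 -0.0018  0.0025] rz 0.562
[-0.0585 -0.0046  0.0025] rz 0.675
[-0.0658 -0.0082  0.0025] rz 0.787
[-0.0727 -0.0126  0.0025] rz 0.9
[-0.079  -0.0178  0.0025] rz 1.012
[-0.0847 -0.0236  0.0025] rz 1.124
[-0.0897 -0.03    0.0025] rz 1.237
[-0.094  -0.037   0.0025] rz 1.349
[-0.0974 -0.0444  0.0025] rz 1.462
[-0.0977 -0.0469  0.0025] rz 1.462
```

View pics/side1.png

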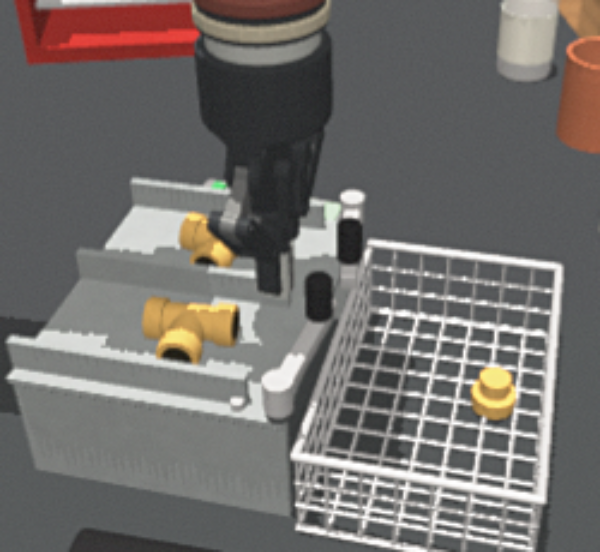

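The side crop shows the shut fingers at (272,275), just behind the right knob at (318,295), clear of the wall and the tee. Next is the arc.

The manual's scale: turns go in shares of 180 degrees. Converting my numbers, 1.462 rad / 3.1416 = 0.4654.

{"method": "jog_arm", "body": {
  "segments": [
    {"aperture": 0,"xyz": [-0.0105,-0.001,0]},
    {"aperture": 0,"xyz": [-0.0185,0,0],"rot": [0,0,0.036]},
    {"aperture": 0,"xyz": [-0.0266,0.001,0],"rot": [0,0,0.0716]},
    {"aperture": 0,"xyz": [-0.0348,0.001,0],"rot": [0,0,0.1076]},
    {"aperture": 0,"xyz": [-0.0429,0,0],"rot": [0,0,0.1432]},
    {"aperture": 0,"xyz": [-0.0508,-0.002,0],"rot": [0,0,0.1789]},
    {"aperture": 0,"xyz": [-0.0585,-0.0046,0],"rot": [0,0,0.2149]},
    {"aperture": 0,"xyz": [-0.0658,-0.0082,0],"rot": [0,0,0.2505]},
    {"aperture": 0,"xyz": [-0.0727,-0.0126,0],"rot": [0,0,0.2865]},
    {"aperture": 0,"xyz": [-0.079,-0.0178,0],"rot": [0,0,0.3221]},
    {"aperture": 0,"xyz": [-0.0847,-0.0236,0],"rot": [0,0,0.3578]},
    {"aperture": 0,"xyz": [-0.0897,-0.03,0],"rot": [0,0,0.3937]},
    {"aperture": 0,"xyz": [-0.094,-0.037,0],"rot": [0,0,0.4294]},
    {"aperture": 0,"xyz": [-0.0974,-0.0444,0],"rot": [0,0,0.4654]},
    {"aperture": 0,"xyz": [-0.0975,-0.0459,0],"rot": [0,0,0.4654]},
    {"aperture": 0,"xyz": [-0.0977,-0.0469,0],"rot": [0,0,0.4654]},
    {"aperture": 0,"xyz": [-0.0977,-0.0469,0],"rot": [0,0,0.4654]}
  ]
}}

```text
t: 3.65
tool_pos: [0.597, -0.1442, 0.1257]
tool_rot: [-2.564, -1.813, -0.013]
contact_force: [2.6, 9.9, 1.1]
opening: 0.0
grip_force: 5.5
```

Run:
```python
from geo import *
import cv2
cv2.imwrite("pics/side2.png",cv2.resize(cv2.cvtColor(get_image("side"),cv2.COLOR_RGB2BGR)[100:330,120:370],None,fx=2.4,fy=2.4))
rel([tip(-.338,.017)])
```

```text
t 3.7 pos [ 0.597  -0.1442  0.1257] yaw -1.9104 F [ 2.9 11.1  0.5] q [-0.36  0.11  1.73  0.01  1.29 -0.02]
[-0.0024 -0.0015  0.0036] rz -0.002
```

View pics/side2.png

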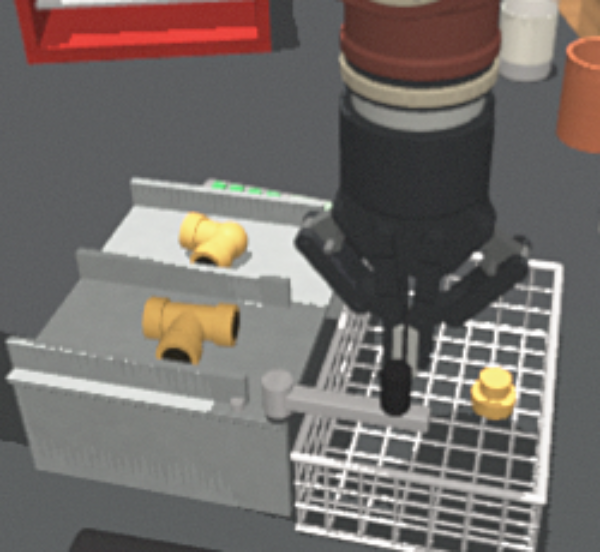

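The side crop shows the right lever lying along the lane direction over the basket, with its knob at (397,388) under the fingers and 11 N reaction, so it is likely at the stop. One more firm nudge to confirm, then retreat and rise.

{"method": "jog_arm", "body": {
  "segments": [
    {"aperture": 0,"xyz": [-0.003,0,0]},
    {"aperture": 0,"xyz": [-0.004,0,0]},
    {"aperture": 0,"xyz": [-0.004,0,0]}
  ]
}}

```text
t: 3.95
tool_pos: [0.5969, -0.1445, 0.1258]
tool_rot: [-2.56, -1.811, -0.022]
contact_force: [6.6, 20.8, -0.8]
opening: 0.0005
grip_force: 10.9
```

{"method": "jog_arm", "body": {
  "segments": [
    {"aperture": 0,"xyz": [0.015,0,0]},
    {"aperture": 0,"xyz": [0.034,0,0]},
    {"aperture": 0,"xyz": [0.034,0,-0.03]},
    {"aperture": 0,"xyz": [0.034,0,-0.07]},
    {"aperture": 0,"xyz": [0.034,0,-0.085]},
    {"aperture": 0,"xyz": [0.034,0,-0.085]}
  ]
}}

```text
t: 4.45
tool_pos: [0.6089, -0.1198, 0.2175]
tool_rot: [2.555, 1.807, 0.013]
contact_force: [-0.2, 0.2, -0.1]
opening: 0.0004
grip_force: 0.0
```

Run:
```python
from geo import *
u=np.array([.943,-.332]);l=np.array([.332,.943])
s=np.array([.469,-.0621])-.058*u-.005*l
rel([(*s,.205,-.338),(*s,.102,-.338)])
```

```text
t 4.45 pos [ 0.6089 -0.1198  0.2175] yaw -1.9103 F [-0.2  0.2 -0.1] q [-0.31  0.04  1.65 -0.    1.44  0.03]
[ 0.0028 -0.2093  0.0094] rz -1.572
[ 0.0028 -0.2108  0.1124] rz -1.572
```

The force doubled without any movement, so the lever is at its end stop. Next I go behind the tee, turning back a quarter turn.

Converted, -1.572 rad / 3.1416 = -0.5004.

{"method": "jog_arm", "body": {
  "segments": [
    {"aperture": 0,"xyz": [0,-0.02,0],"rot": [0,0,-0.0382]},
    {"aperture": 0,"xyz": [0,-0.04,0],"rot": [0,0,-0.0764]},
    {"aperture": 0,"xyz": [0,-0.06,0],"rot": [0,0,-0.1146]},
    {"aperture": 0,"xyz": [0,-0.08,0],"rot": [0,0,-0.1528]},
    {"aperture": 0,"xyz": [0,-0.1,0],"rot": [0,0,-0.191]},
    {"aperture": 0,"xyz": [0,-0.12,0],"rot": [0,0,-0.2292]},
    {"aperture": 0,"xyz": [0,-0.14,0],"rot": [0,0,-0.2674]},
    {"aperture": 0,"xyz": [0,-0.16,0],"rot": [0,0,-0.3056]},
    {"aperture": 0,"xyz": [0,-0.18,0],"rot": [0,0,-0.3438]},
    {"aperture": 0,"xyz": [0,-0.2,0],"rot": [0,0,-0.382]},
    {"aperture": 0,"xyz": [0.003,-0.21,0],"rot": [0,0,-0.4202]},
    {"aperture": 0,"xyz": [0.003,-0.21,0],"rot": [0,0,-0.4584]},
    {"aperture": 0,"xyz": [0.003,-0.21,0],"rot": [0,0,-0.5004]},
    {"aperture": 0,"xyz": [0.003,-0.21,0],"rot": [0,0,-0.5004]},
    {"aperture": 0,"xyz": [0.003,-0.21,0],"rot": [0,0,-0.5004]}
  ]
}}

```text
t: 5.7
tool_pos: [0.4079, -0.0459, 0.2089]
tool_rot: [0.534, 3.095, -0.001]
contact_force: [-0.3, 0.2, 0.3]
opening: -0.0002
grip_force: 0.0
```

Run:
```python
from geo import *
import cv2
im=[cv2.cvtColor(get_image(n),cv2.COLOR_RGB2BGR) for n in("top","side")]
a=cv2.resize(im[0][70:295,205:405],(400,450),interpolation=cv2.INTER_CUBIC);b=cv2.resize(im[1][150:320,120:270],(400,453),interpolation=cv2.INTER_CUBIC)[:450]
cv2.imwrite("pics/both3.png",np.hstack([a,b]))
u=np.array([.943,-.332]);l=np.array([.332,.943])
s=np.array([.469,-.0621])-.058*u-.005*l
rel([(*s,.102,-.338)])
```

```text
t 5.8 pos [ 0.4078 -0.0459  0.2086] yaw -0.3413 F [-0.3 -0.5  0.4] q [-0.29 -0.49  2.11 -0.    1.52 -1.52]
[-5.100e-03  1.000e-04  1.066e-01] rz -0.003
```

View pics/both3.png

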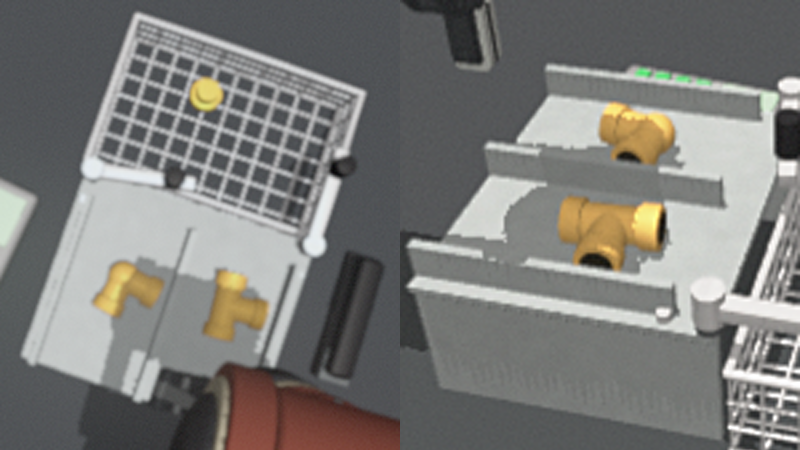

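The left half (top view) shows the right lever open along the basket side, its knob at (343,165), and the left lever still closed. The tee is undisturbed at (230,305) and the fingers are behind it. Next I descend and push slowly.

{"method": "jog_arm", "body": {
  "segments": [
    {"aperture": 0,"xyz": [0,0,0.04]},
    {"aperture": 0,"xyz": [0,0,0.08]},
    {"aperture": 0,"xyz": [0,0,0.1]},
    {"aperture": 0,"xyz": [0,0,0.106]},
    {"aperture": 0,"xyz": [0,0,0.106]}
  ]
}}

```text
t: 6.22
tool_pos: [0.4062, -0.0454, 0.1004]
tool_rot: [-0.531, -3.092, -0.001]
contact_force: [0.6, -0.5, 1.1]
opening: 0.0
grip_force: 0.0
```

{"method": "jog_arm", "body": {
  "segments": [
    {"aperture": 0,"xyz": [-0.01,0,0]},
    {"aperture": 0,"xyz": [-0.018,0,0]},
    {"aperture": 0,"xyz": [-0.024,0,0]},
    {"aperture": 0,"xyz": [-0.03,0,0]},
    {"aperture": 0,"xyz": [-0.036,0,0]},
    {"aperture": 0,"xyz": [-0.042,0,0]},
    {"aperture": 0,"xyz": [-0.048,0,0]},
    {"aperture": 0,"xyz": [-0.054,0,0]},
    {"aperture": 0,"xyz": [-0.06,0,0]},
    {"aperture": 0,"xyz": [-0.06,0,0]}
  ]
}}

```text
t: 7.05
tool_pos: [0.4654, -0.0662, 0.1025]
tool_rot: [0.53, 3.095, -0.001]
contact_force: [0.2, -0.2, -0.1]
opening: 0.0004
grip_force: 0.0
```

Run:
```python
from geo import *
import cv2
im=[cv2.cvtColor(get_image(n),cv2.COLOR_RGB2BGR) for n in("top","side")]
a=cv2.resize(im[0][70:295,205:405],(400,450),interpolation=cv2.INTER_CUBIC);b=cv2.resize(im[1][150:320,120:270],(400,453),interpolation=cv2.INTER_CUBIC)[:450]
cv2.imwrite("pics/both4.png",np.hstack([a,b]));rel([])
```

```text
t 7.15 pos [ 0.4646 -0.0659  0.1023] yaw -0.3389 F [ 0.6  0.3 -0.3] q [-0.3  -0.21  2.09 -0.    1.27 -1.53]
```

View pics/both4.png

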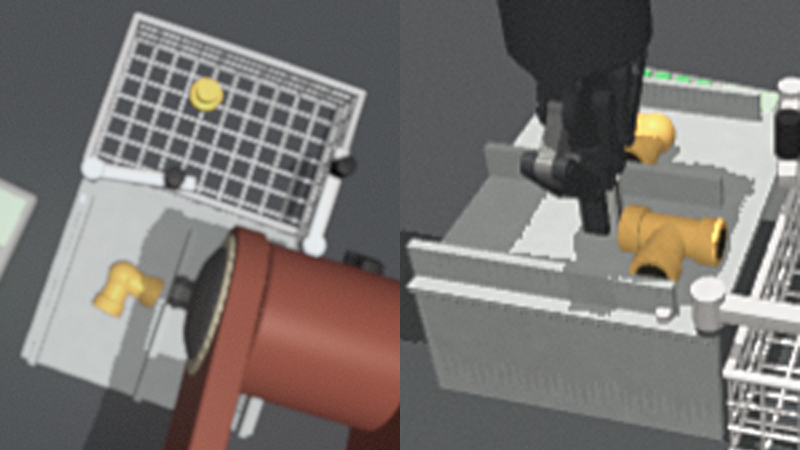

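The right half (side view) shows the tee at (670,240), pushed straight along the lane with the fingers at (598,215) just behind it; the elbow is unmoved. I'll push on and off the end.

{"method": "jog_arm", "body": {
  "segments": [
    {"aperture": 0,"xyz": [-0.008,0,0]},
    {"aperture": 0,"xyz": [-0.014,0,0]},
    {"aperture": 0,"xyz": [-0.02,0,0]},
    {"aperture": 0,"xyz": [-0.026,0,0]},
    {"aperture": 0,"xyz": [-0.032,0,0]},
    {"aperture": 0,"xyz": [-0.038,0,0]},
    {"aperture": 0,"xyz": [-0.044,0,0]},
    {"aperture": 0,"xyz": [-0.05,0,0]},
    {"aperture": 0,"xyz": [-0.058,0,0]},
    {"aperture": 0,"xyz": [-0.066,0,0]},
    {"aperture": 0,"xyz": [-0.074,0,0]},
    {"aperture": 0,"xyz": [-0.082,0,0]},
    {"aperture": 0,"xyz": [-0.09,0,0]},
    {"aperture": 0,"xyz": [-0.096,0,0]},
    {"aperture": 0,"xyz": [-0.096,0,0]}
  ]
}}

```text
t: 8.4
tool_pos: [0.5558, -0.0981, 0.1024]
tool_rot: [0.53, 3.096, -0.0]
contact_force: [-0.1, -0.2, 0.4]
opening: -0.0005
grip_force: 0.0
```

{"method": "jog_arm", "body": {
  "segments": [
    {"aperture": 0,"xyz": [0.02,0,0]},
    {"aperture": 0,"xyz": [0.03,0,-0.02]},
    {"aperture": 0,"xyz": [0.03,0,-0.06]},
    {"aperture": 0,"xyz": [0.03,0,-0.1]},
    {"aperture": 0,"xyz": [0,0,-0.14]},
    {"aperture": 0,"xyz": [0.04,0,-0.14]},
    {"aperture": 0,"xyz": [0.08,0,-0.14]},
    {"aperture": 0,"xyz": [0.12,0,-0.14]},
    {"aperture": 0,"xyz": [0.15,0,-0.14]},
    {"aperture": 0,"xyz": [0.15,0,-0.14]},
    {"aperture": 0,"xyz": [0.15,0,-0.14]}
  ]
}}

```text
t: 9.32
tool_pos: [0.4124, -0.0474, 0.2424]
tool_rot: [0.529, 3.095, -0.0]
contact_force: [0.4, -0.3, 0.2]
opening: 0.0001
grip_force: 0.0
```

Run:
```python
from geo import *
import cv2
im=[cv2.cvtColor(get_image(n),cv2.COLOR_RGB2BGR) for n in("top","side")]
a=cv2.resize(im[0][70:295,205:405],(400,450),interpolation=cv2.INTER_CUBIC);b=cv2.resize(im[1][160:340,180:340],(400,450),interpolation=cv2.INTER_CUBIC)
cv2.imwrite("pics/both5.png",np.hstack([a,b]));rel([])
```

```text
t 9.4167 pos [ 0.4136 -0.0479  0.2427] yaw -0.3388 F [0.2 0.2 0.6] q [-0.29 -0.49  2.06 -0.    1.58 -1.53]
```

View pics/both5.png

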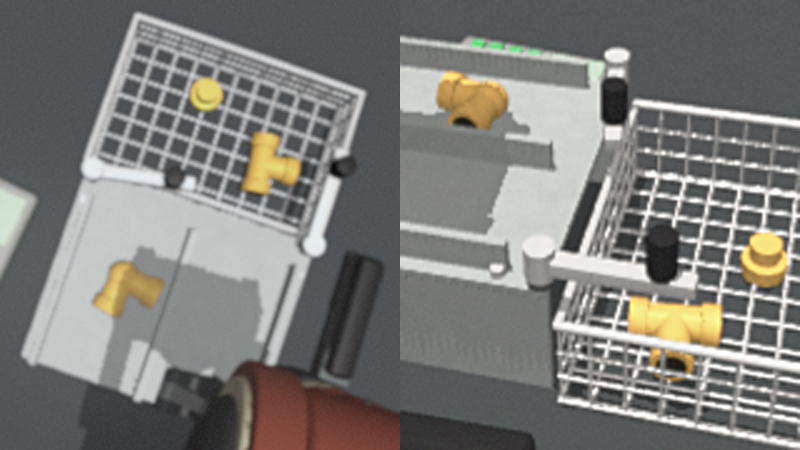

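The picture shows the tee flat in the basket (top view 268,163), the right lever open, the left lever closed, the elbow unmoved and the robot clear. I'm handing it in.

```bash
python3 -c "
from station import ctrl, get_image, camera_params
print(ctrl.finish_job())"
```

```text
the job is handed in; nothing more can be done
None
```

I handed the job in at about 9.4 s: the tee lies in the basket, its lever is open at the end stop, and the elbow and its closed lever look unmoved in the last pictures; the hand-in call returned no verdict.

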